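# Stow the torch in its sloping clamp bracket

### The job

Stow the torch for sea: lay it gently in the two saddles of the sloping bracket, lens end uphill, and slide it down until its head is hard against the upper saddle. Then swing the hinged keeper over the tube and press it until it snaps fully home in its catch. Leave the other things on the counter where they are.

Things in the scene. Friction and masses are not known exactly. Their poses are not given: they have to be found in the camera images.
- torch: Torch (flashlight), 198 mm long, 0.33-0.55 kg, lying level on the counter at the start: bare-metal round tube, 40 mm diameter, 126 mm long, between a black hexagonal rubber head (52 mm long, lens in its end) and a hexagonal tail bumper (20 mm long). Origin: on the axis, mid-tube, 25 mm above the counter as it lies; +x runs along the axis to the lens.
- torch_lens (a point): Centre of the lens face, at x = 115 mm in the torch's frame. Head and bumper are both 50 mm across flats, 58 mm across corners. The head starts with a square shoulder at x = 63 mm; the tail bumper starts at x = -63 mm.
- pod: White moulded pod fixed on the counter, carrying the bracket: 290 mm long (x -130 to +160 mm), 180 mm wide. Its top face slopes at 31.5 degrees (0.55 rad) from 20 mm high at the low end (-x, roughly towards the robot) to 179 mm at x = 130 mm. Origin: on the counter, below the middle of the slope.
- cradle: Bracket on the sloping face: steel base plate and two black saddles. Origin: where the torch's origin lies when stowed, 50 mm off the face; +x straight up the slope (31.5 degrees above level), +y across, +z away from the face. Stowed, the torch's x is along this x. Friction can hold the torch anywhere on the slope: it may not slide down by itself. Between the saddles all is free above z = -46 mm.
- upper_saddle (a point): Centre of the upper saddle, a narrow U-shaped fork, at (57, 0, 0) mm in the cradle's frame, 12 mm thick along x. The torch's head shoulder bears on its uphill side, x = 63 mm. Both saddles are 43 mm wide inside, flaring to 59 mm at the horn tips, z = 17 mm; the tube rests on 45 degree flanks.
- lower_saddle (a point): Centre of the lower saddle, same shape, 14 mm thick, at (-44, 0, 0) mm in the cradle's frame. The stowed torch's tail bumper hangs 12 mm clear below it.
- keeper (a joint): Angle (rad) of the keeper, a steel strap 14 mm wide bent as a flat arch, hinged at the +y side of the lower saddle, axis parallel to the cradle's x. 0 = closed over the tube, in the catch; it grows as the strap swings up and over to +y (stop at 2.75). It starts open; its stiff hinge (about 1 N at the end) holds it where it is left. It cannot close over the tail bumper.
- keeper_hinge (a point): Point on the keeper's hinge axis, at (-44, 42, 10) mm in the cradle's frame. The closed keeper's flat top lies at z = 30 mm in that frame, from y = 28 to -24 mm and x = -51 to -37 mm; its underside clears the tube by 3 mm. The strap is polished and slips easily under the fingers; follow its arc about the hinge.
- keeper_end (a point): Free end of the keeper, a round cross bar of 6 mm, 80 mm from the hinge axis; when closed at (-44, -38, 10) mm in the cradle's frame. For the last 12 mm of its way it is pressed past the sprung roller: about 10 N down on the flat top near the free end; it then snaps to 0 and is held.
- catch_roller (a point): Centre of the catch's sprung white roller, 8 mm, on a steel post at the -y side of the lower saddle, at (-44, -42, 16) mm in the cradle's frame; the closed keeper's end lies under it. Post and catch fill y = -38 to -79 mm, up to z = 25 mm.
- meter: Yellow hand-held meter, 150 x 78 x 34 mm (45 mm with its dial), lying on the counter; origin at the centre of its underside. Leave alone.
- horn: Air horn: white can, 60 mm diameter, red trumpet on top, 162 mm tall, standing; origin at the centre of its underside. Leave alone.
- mug: Blue mug, 84 mm diameter, 85 mm tall, standing; origin at the centre of its underside. Leave alone.
Things that resemble listed ones, but are neither listed nor needed, are in the scene too. Of the things like the torch, leave any that is red; of the rest the larger one is meant.

How it is judged:
By the outcome, as a careful person would: the job done as asked, in the order asked, and still so for the second after the job is handed in, with the robot touching nothing.
It also fails if it takes over 56 s, if anything falls off the work surface, if the arm or the gripper's body presses on something with over 40 N, if the wrist force passes 120 N, or if a joint passes its speed limit or range.

### The arm

A 7-joint arm with a two-finger parallel gripper is mounted at the origin on the work surface. World frame = base frame: x ahead of the robot, y to its left, z up, the work surface at z = 0. Lengths are in m, angles in degrees, forces in N, time in s.
With the tool pointing down it reaches from about 0.425 to 0.875 m from the base axis. Payload 8.4 kg.
Tool frame: the origin (TCP) lies at the very end of the fingers, on their centre line; the grasp point (between the pads) lies r.tcp_to_grasp behind it (r.tcp_to_grasp is the distance from the TCP to the grasp point, in m); z points along the fingers, y is the line along which they close (so a half turn about z gives the same grasp; the last joint's range is limited). The gripper opens to 87 mm and grips with 3 to 60 N. Pads are 19 mm wide; open, the fingers measure 117 mm over their backs; the gripper's body (75 mm by 190 mm) begins 51 mm behind the grasp point.
Start: joints at [-72.319, 19.091, 2.286, 83.961, -0.768, 76.965, -3.352], TCP at [0.258, 0.597, 0.223] pointing down, gripper open.
Joint ranges: [-147.57, 147.57], [-21.85, 119.76], [-74.77, 79.35], [14.55, 137.4], [-85.83, 265.84], [4.83, 119.75], [-152.11, 152.11]. Speed limits (degrees/s): [127.2, 127.2, 159.86, 159.86, 180, 180, 180].

### API

Orientations are given as [roll, pitch, yaw] about the fixed x, y, z axes, in that order (R = Rz(yaw) Ry(pitch) Rx(roll)).
In Python, from workcell import r, viewer gives the robot as it stands.
- The arm moves only by the shell command python3 -m jog 'ROWS' [FORCE]. ROWS is JSON, a list of rows, each a list of 3 entries, a list of its own where there are three numbers: the turn, a rotation vector about the tool's x, y, z in units of 8 degrees (1.0 is 8 degrees), then the shift along the tool's x, y, z in units of 0.04 m (1.0 is 0.04 m), then the opening, from -1 (shut) to 1 (fully open). A call has 1 to 12 rows; each row shifts and turns the commanded pose from where the row before left it, along the tool's axes as they then stand; what a row does not reach is not made up. A row lasts 1/10 s, in which the tool goes at most 50 mm and 8.59 degrees, less where a joint would pass 70% of its speed; a pose out of reach is approached as far as the arm can. A call with a number of a shift or a turn outside -1 to 1 is refused whole. A call with a gripper value outside its range is refused whole. The fingers move at their own pace and stop on an object; FORCE is the grip in N (left out, the last holds). Time passes only in rows, so rows that do not move let the fingers close. It gives the time, the measured TCP pose, the force, the opening and the grip force at its end, in the units of the state.
- r.read_state(): the state, without advancing time (a new reading comes with each control period).
- viewer.camera(name): name is "scene" or "side" or "wrist"; returns a dict with "image" (384x512x3 uint8, red, green, blue), "depth" (384x512 float32, m along the optical axis (not along the pixel's ray), 0 where there is no reading), "fx", "fy", "cx", "cy" (pixels), "world_to_cam" (4x4, takes a point from world to camera coordinates). Camera axes: x right, y down, z forward; pixel columns grow to the right and rows downward; lengths in m; the calibration is good to about 2 mm. A picture is of the moment at which its call begins.
- r.close_job(): hands the job in; it is judged then, once.
The state is a dict: "time": time; "joint_pos": joint angles; "joint_vel": joint speeds; "joint_efforts": joint torques, N m; "ee_pos": TCP position; "tcp_rot": TCP orientation; "ft_force": force on the tool from outside, world axes, zero at the start; "ft_torque": the same for the moment, N m; "finger_gap": opening from 0.0 (shut) to 1.0 (fully open); "grasp_force": force on a finger pad.
Only numpy, scipy, OpenCV 4.12 (cv2) and the standard library are available. Lean on these libraries where they do the work, as an engineer would, in place of code of your own. Each camera call takes 0.05 s, during which the arm holds its last target. There are 200 camera calls.

## Working session

There is one attempt and no reset: what is moved stays moved. The work goes in short steps, Python scripts to look and compute and a shell command to move; the robot and the scene stay as the last step left them, time stands still between calls to the robot, and variables do not carry over. Pictures are saved under pics/ and viewed, at most 10 in all, crops included, and the job is handed in when it is done.

```bash
ls; mkdir -p pics; cat > h.py <<'E'
from workcell import r, viewer
import numpy as np, cv2
def snap(n):
    c=viewer.camera(n); return c
def pts(c):
    h,w=c['depth'].shape; v,u=np.mgrid[:h,:w]; d=c['depth']
    P=np.stack([(u-c['cx'])/c['fx']*d,(v-c['cy'])/c['fy']*d,d],-1)
    T=np.linalg.inv(c['world_to_cam']); return P@T[:3,:3].T+T[:3,3]
def proj(c,p):
    q=c['world_to_cam'][:3,:3]@np.array(p)+c['world_to_cam'][:3,3]
    return q[0]/q[2]*c['fx']+c['cx'],q[1]/q[2]*c['fy']+c['cy']
def ray(c,u,v):
    T=np.linalg.inv(c['world_to_cam']); return T[:3,3],T[:3,:3]@np.array([(u-c['cx'])/c['fx'],(v-c['cy'])/c['fy'],1])
E
python3 - <<'E'
from h import *
ims=[]
for n in("scene","side"):
    c=snap(n); cv2.imwrite(f'pics/{n}0.png',c['image'][:,:,::-1]); np.savez(f'{n}0.npz',**c)
    T=np.linalg.inv(c['world_to_cam']);print(n,T[:3,3].round(3),T[:3,2].round(2),c['fx'],(c['depth']>0).mean())
s=r.read_state();print(s,r.tcp_to_grasp)
E
```

```text
pics
scene [ 1.005 -0.629  1.087] [-0.4   0.5  -0.77] 354.13752054395525 0.9960378011067709
side [ 0.356 -0.922  1.086] [ 0.11  0.69 -0.72] 404.32114194685846 0.995819091796875
{'time': 0.1, 'joint_pos': array([-72.3178587 ,  19.12864482,   2.28675514,  84.00555457,
        -0.76673556,  76.9649861 ,  -3.35146755]), 'joint_vel': array([ 0.00724082, -0.07611899, -0.01348552, -0.10263808, -0.098261  ,
       -0.02408412,  0.08316441]), 'joint_efforts': array([ 3.68963476e-03, -6.57810259e+01,  1.33936096e+00, -4.04705250e+01,
       -5.98179200e-02,  4.08562354e-02,  6.63513856e-05]), 'ee_pos': array([0.25767631, 0.59628852, 0.22174193]), 'tcp_rot': array([-1.79916370e+02,  7.34811120e-03,  1.56631741e+02]), 'ft_force': array([ 0.60757372, -0.04984332,  0.47439691]), 'ft_torque': array([-0.05293615,  0.03601882, -0.01858896]), 'grasp_force': 0.0, 'finger_gap': 1.0012357975724484} 0.0187
```

```bash
python3 - <<'E'
import cv2,numpy as np
a=[cv2.imread(f'pics/{n}0.png') for n in('scene','side')]
cv2.imwrite('pics/s0.png',cv2.resize(a[0],(800,600)));cv2.imwrite('pics/d0.png',cv2.resize(a[1],(800,600)))
E
```

```text
(no output)
```

View pics/s0.png

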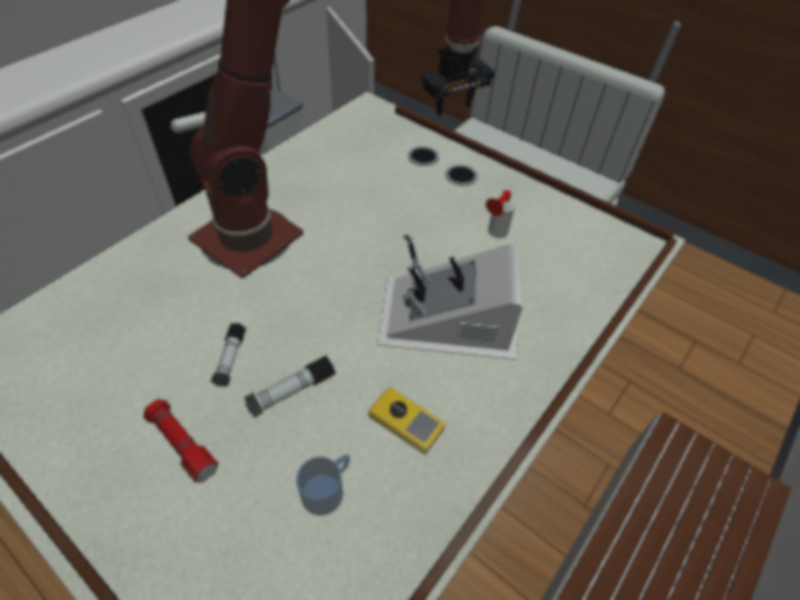

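View pics/d0.png

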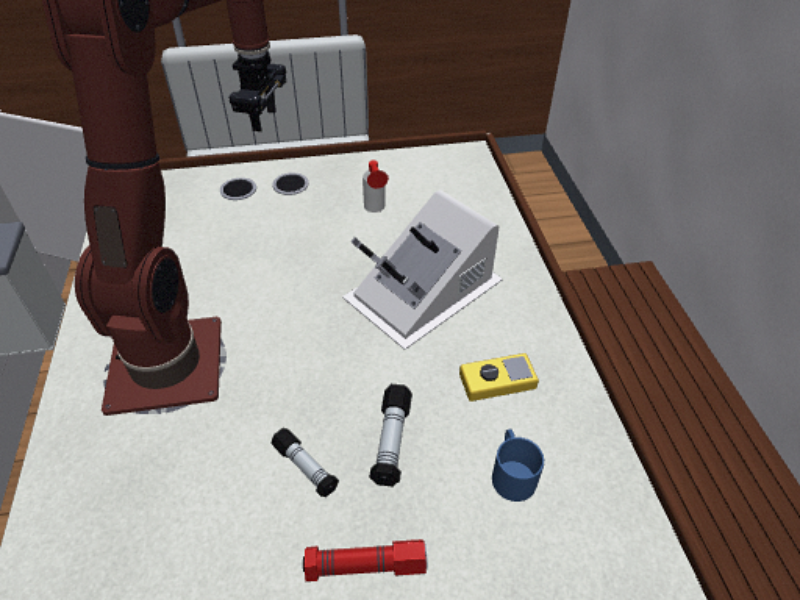

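The image shows three torch-like things. In scene pixels (800 wide) they are a small black/grey one at (230,355), a large black/grey one at (290,385) and a red one at (180,440). In the side view they are at (305,462), (392,435) and (365,560). The large non-red one fits, and its longer black head is at side (397,400). The pod is at side (425,265) with the keeper standing open at (365,250). I'll confirm in a crop and measure.

```bash
cat > m.py <<'E'
from h import *
a={n:dict(np.load(f'{n}0.npz')) for n in('scene','side')}
im=a['side']['image'][:,:,::-1]
A=cv2.resize(im[235:385,150:300],(400,400),interpolation=2)
B=cv2.resize(im[115:235,210:330],(400,400),interpolation=2)
cv2.imwrite('pics/crop.png',np.hstack([A,B]))
roi={'scene':[(155,225,215,268)],'side':[(236,242,266,314)]}
for n,c in a.items():
    P=pts(c); x0,y0,x1,y1=roi[n][0]
    m=np.zeros(P.shape[:2],bool); m[y0:y1,x0:x1]=1; m&=(P[...,2]>0.012)&(P[...,2]<.07)
    k,l=cv2.connectedComponents(m.astype('u1')); i=1+np.argmax([(l==j).sum() for j in range(1,k)]); m=l==i
    Q=P[m]; R,_=cv2.minAreaRect(Q[:,:2].astype('f4')),0
    top=np.percentile(Q[:,2],98)
    print(n,'torch rect',R,'top',top, 'counter',np.median(P[(abs(P[...,2])<.02)][:,2]))
    g=c['image'].astype(int).sum(-1); 
    mu=Q[:,:2].mean(0); d=np.linalg.svd(Q[:,:2]-mu)[2][0]
    t=(Q[:,:2]-mu)@d; gg=g[m]
    for b in np.arange(-.12,.121,.01):
        s=abs(t-b)<.005
        if s.any(): q=Q[s]; print(round(b,3),gg[s].mean().round(),q[:,2].max().round(4),np.round((q[:,:2]-mu)@[-d[1],d[0]],4).min(),np.round((q[:,:2]-mu)@[-d[1],d[0]],4).max())
    print('mu',mu,d)
    # pod slope
    N=None; V,U=np.mgrid[:384,:512]
    # point region: z 0.03..0.17, light
    x0,y0,x1,y1={'scene':(235,150,340,230),'side':(220,120,325,225)}[n]
    s=np.zeros_like(m); s[y0:y1,x0:x1]=1; s&=(P[...,2]>.03)&(P[...,2]<.175); Q=P[s]
    rng=np.random.default_rng(0); best=None
    for _ in range(500):
        q=Q[rng.choice(len(Q),3)]; nn=np.cross(q[1]-q[0],q[2]-q[0]); L=np.linalg.norm(nn)
        if L<1e-6: continue
        nn/=L; nn*=np.sign(nn[2]) or 1
        if abs(nn[2]-.85)>.06: continue
        k=abs((Q-q[0])@nn)<.003
        if best is None or k.sum()>best.sum(): best=k
    I=Q[best]; ce=I.mean(0); nn=np.linalg.svd(I-ce)[2][2]; nn*=np.sign(nn[2])
    yaw=np.degrees(np.arctan2(-nn[1],-nn[0])); print('plane n',nn,'slope',np.degrees(np.arccos(nn[2])),'yaw',yaw,'c',ce,len(I), 'rms',((I-ce)@nn).std())
E
python3 m.py
```

```text
scene torch rect ((0.4555354714393616, -0.26631462574005127), (0.20524677634239197, 0.05525471270084381), 72.83097839355469) top 0.054372976024913096 counter 0.00199255050317515
-0.1 234.0 0.0544 -0.0231 0.0186
-0.09 121.0 0.0557 -0.0237 0.0195
-0.08 125.0 0.0554 -0.023 0.0187
-0.07 119.0 0.0557 -0.0242 0.0188
-0.06 127.0 0.0567 -0.0231 0.0185
-0.05 251.0 0.0553 -0.0348 0.0204
-0.04 400.0 0.0502 -0.0207 0.012
-0.03 348.0 0.0501 -0.0234 0.0131
-0.02 385.0 0.049 -0.0228 0.0118
-0.01 418.0 0.0505 -0.023 0.0128
-0.0 421.0 0.0501 -0.0221 0.0117
0.01 412.0 0.0493 -0.022 0.0115
0.02 420.0 0.0497 -0.0234 0.0112
0.03 423.0 0.0495 -0.0225 0.0142
0.04 416.0 0.0504 -0.0259 0.0132
0.05 371.0 0.0487 -0.0238 0.0127
0.06 356.0 0.0495 -0.0245 0.0132
0.07 365.0 0.053 -0.0204 0.0134
0.08 234.0 0.0541 -0.0217 0.0203
0.09 187.0 0.0555 -0.0226 0.0213
0.1 254.0 0.0543 -0.0262 0.0194
mu [ 0.46178225 -0.26931617] [-0.30132629 -0.95352109]
plane n [-0.43146924 -0.29208884  0.8535329 ] slope 31.40196859379394 yaw 34.09655760681074 c [0.60133675 0.12084476 0.11074995] 1488 rms 0.0016585442357499296
side torch r
[... 373 characters left out ...]
0 0.0481 -0.0212 0.0171
-0.04 415.0 0.0484 -0.0197 0.0186
-0.03 419.0 0.0469 -0.0206 0.0166
-0.02 531.0 0.0471 -0.0195 0.018
-0.01 524.0 0.0493 -0.0207 0.0184
-0.0 523.0 0.0487 -0.0197 0.0177
0.01 530.0 0.0481 -0.0204 0.0185
0.02 528.0 0.0472 -0.0195 0.0172
0.03 519.0 0.0498 -0.02 0.0188
0.04 446.0 0.0475 -0.0192 0.0173
0.05 415.0 0.0482 -0.0209 0.0185
0.06 411.0 0.0476 -0.0193 0.0169
0.07 146.0 0.0537 -0.0288 0.0271
0.08 72.0 0.0534 -0.0294 0.0253
0.09 56.0 0.0532 -0.029 0.0264
mu [ 0.45240392 -0.27521822] [-0.29686515 -0.95491941]
plane n [-0.43697533 -0.28160249  0.85425558] slope 31.322408002437015 yaw 32.799176039792435 c [0.59183149 0.1259982  0.10533345] 1822 rms 0.0016487090494755072
```

View pics/crop.png

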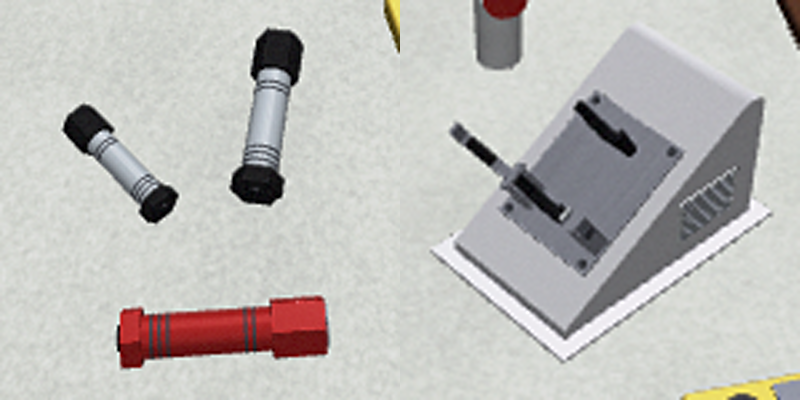

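Crop: the large torch is confirmed at crop (268,115), with its long black head up at (278,55) and tail at (258,185); the small one (118,160) and the red one (222,335) are to be left alone. The keeper stands open at crop (475,145), the lower saddle is at (540,190), the upper at (605,125) and the catch at (590,230). Next I'll set up wrist-camera geometry and a row calculator.

```bash
cat >> h.py <<'E'
from scipy.spatial.transform import Rotation as Ro
def toolR(): return Ro.from_euler('xyz',r.read_state()['tcp_rot'],degrees=True)
def frame(x,z):
    x=np.array(x,float);z=np.array(z,float);z/=np.linalg.norm(z);x-=x@z*z;x/=np.linalg.norm(x)
    return Ro.from_matrix(np.stack([x,np.cross(z,x),z],1))
def need(p,R,R0=None,p0=None):
    """turn first (at fixed TCP), then shift in the final tool axes; or shift first in present axes"""
    s=r.read_state(); R0=R0 or toolR(); p0=s['ee_pos'] if p0 is None else p0
    d=np.array(p)-p0
    print('turn units',((R0.inv()*R).as_rotvec(degrees=True)/8).round(3),'shift(now axes)',(R0.inv().apply(d)/.04).round(3),'shift(final axes)',(R.inv().apply(d)/.04).round(3))
E
python3 - <<'E'
from h import *
c=snap('wrist'); s=r.read_state(); T=np.linalg.inv(c['world_to_cam']); R=toolR()
print('cam in tool',R.inv().apply(T[:3,3]-s['ee_pos']).round(4)); print((R.inv().as_matrix()@T[:3,:3]).round(3),c['fx'],c['cx'],c['cy'])
# rough cradle from side dark pixels projected on slope, + horn position
a=dict(np.load('side0.npz'));P=pts(a)
yaw,sl=np.radians(33.4),np.radians(31.5)
X=np.array([np.cos(sl)*np.cos(yaw),np.cos(sl)*np.sin(yaw),np.sin(sl)]);Z=np.array([-np.sin(sl)*np.cos(yaw),-np.sin(sl)*np.sin(yaw),np.cos(sl)]);Y=np.cross(Z,X)
c0=np.array([.5966,.1234,.108])
Q=(P-c0)@np.stack([X,Y,Z],1)
g=a['image'].astype(int).sum(-1)
m=(g<130)&(abs(Q[...,0])<.2)&(abs(Q[...,1])<.12)&(Q[...,2]>.008)&(Q[...,2]<.2)&(P[...,2]>.02)
k,l,st,ce=cv2.connectedComponentsWithStats(m.astype('u1'))
for i in range(1,k):
    if st[i,4]>8: q=Q[l==i]; print(st[i],ce[i].round(),q.mean(0).round(3),q.min(0).round(3),q.max(0).round(3))
h=(P[...,2]>.03)&(P[...,2]<.2); h[:,:220]=0;h[:110]=h[:110]; q=P[100:135,228:250].reshape(-1,3); q=q[q[:,2]>.03];print('horn',np.median(q,0))
E
```

```text
cam in tool [ 0.0651 -0.0008 -0.1618]
[[-0.    -0.971 -0.239]
 [ 1.    -0.    -0.   ]
 [ 0.    -0.239  0.971]] 270.8454412908908 254.9565427331762 188.9539626115975
[263 146  18  16  81] [271. 154.] [0.029 0.012 0.038] [ 0.024 -0.024  0.009] [0.036 0.042 0.069]
[230 157   9   7  28] [234. 160.] [-0.071  0.093  0.075] [-0.076  0.082  0.064] [-0.066  0.105  0.09 ]
[244 167  15  15  62] [251. 174.] [-0.072  0.021  0.042] [-0.078 -0.023  0.019] [-0.064  0.044  0.068]
horn [0.52110906 0.45000649 0.11192215]
```

```bash
cat >> h.py <<'E'
def cradle(yawd=33.4,sld=31.51):
    yaw,sl=np.radians(yawd),np.radians(sld)
    X=np.array([np.cos(sl)*np.cos(yaw),np.cos(sl)*np.sin(yaw),np.sin(sl)]);Z=np.array([-np.sin(sl)*np.cos(yaw),-np.sin(sl)*np.sin(yaw),np.cos(sl)])
    return np.stack([X,np.cross(Z,X),Z],1)
E
python3 - <<'E'
from h import *
C=cradle(); o=np.array([.5966,.1234,.108])+C@[-.027,.010,.05]; print(o)
R=frame(C[:,0],-C[:,2]); print(R.as_euler('xyz',degrees=True)); need(o+.13*C[:,2],R)
E
```

```text
[0.55006143 0.10469169 0.13651597]
[180.   -31.51  33.4 ]
turn units [-4.221  2.288 14.944] shift(now axes) [-10.655  -9.806  -0.624] shift(final axes) [-1.68  14.286 -1.778]
```

```bash
python3 -m jog '[[[0,0,0],[-0.888,-0.817,-0.1],1],[[0,0,0],[-0.888,-0.817,-0.1],1],[[0,0,0],[-0.888,-0.817,-0.1],1],[[0,0,0],[-0.888,-0.817,-0.1],1],[[0,0,0],[-0.888,-0.817,-0.1],1],[[0,0,0],[-0.888,-0.817,-0.1],1],[[0,0,0],[-0.888,-0.817,0],1],[[0,0,0],[-0.888,-0.817,0],1],[[0,0,0],[-0.888,-0.817,0],1],[[0,0,0],[-0.888,-0.817,0],1],[[0,0,0],[-0.888,-0.817,0],1],[[0,0,0],[-0.888,-0.817,0],1]]'
python3 -m jog '[[[-0.264,0.143,0.934],[0,0,0],1],[[-0.264,0.143,0.934],[0,0,0],1],[[-0.264,0.143,0.934],[0,0,0],1],[[-0.264,0.143,0.934],[0,0,0],1],[[-0.264,0.143,0.934],[0,0,0],1],[[-0.264,0.143,0.934],[0,0,0],1],[[-0.264,0.143,0.934],[0,0,0],1],[[-0.264,0.143,0.934],[0,0,0],1]]'
python3 -m jog '[[[-0.264,0.143,0.934],[0,0,0],1],[[-0.264,0.143,0.934],[0,0,0],1],[[-0.264,0.143,0.934],[0,0,0],1],[[-0.264,0.143,0.934],[0,0,0],1],[[-0.264,0.143,0.934],[0,0,0],1],[[-0.264,0.143,0.934],[0,0,0],1],[[-0.264,0.143,0.934],[0,0,0],1],[[-0.264,0.143,0.934],[0,0,0],1]]'
python3 -c "
from h import *
C=cradle(); o=np.array([.5966,.1234,.108])+C@[-.027,.010,.05]
R=frame(C[:,0],-C[:,2]); need(o+.13*C[:,2],R);print(r.read_state()['joint_pos'])"
```

```text
time: 1.35
ee_pos: [0.4938, 0.0657, 0.2466]
tcp_rot: [180.0, 0.0, 156.6]
ft_force: [2.0, 0.2, -0.4]
finger_gap: 0.998
grasp_force: 0.0
time: 2.15
ee_pos: [0.4935, 0.0673, 0.2464]
tcp_rot: [170.2, -15.7, 97.3]
ft_force: [-0.3, -0.0, 0.5]
finger_gap: 1.001
grasp_force: 0.0
time: 2.95
ee_pos: [0.4932, 0.0675, 0.2464]
tcp_rot: [-179.8, -31.6, 33.0]
ft_force: [0.0, 1.0, 0.4]
finger_gap: 1.001
grasp_force: 0.0
turn units [ 0.005 -0.017 -0.043] shift(now axes) [ 0.011  0.007 -0.02 ] shift(final axes) [ 0.011  0.007 -0.02 ]
[-20.03003547 -20.52944203  15.17221942 125.89469226 -13.00379644
  46.5883188  -54.7617809 ]
```

```bash
python3 - <<'E'
from h import *
c=snap('wrist'); np.savez('w1.npz',**c); cv2.imwrite('pics/w1.png',cv2.resize(c['image'][:,:,::-1],(800,600)))
C=cradle(); o=np.array([.5966,.1234,.108])+C@[-.027,.010,.05]
P=pts(c);Q=(P-o)@C; g=c['image'].astype(int).sum(-1)
m=(c['depth']>.05)&(Q[...,2]>-.043)&(Q[...,2]<.09)&(abs(Q[...,0])<.12)&(abs(Q[...,1])<.14)
k,l,st,ce=cv2.connectedComponentsWithStats(m.astype('u1'))
for i in range(1,k):
    if st[i,4]>15: q=Q[l==i]; print(st[i],q.mean(0).round(4),q.min(0).round(4),q.max(0).round(4))
f=(abs(Q[...,2]+.05)<.008)&(abs(Q[...,0])<.12)&(abs(Q[...,1])<.1); I=P[f]; ce=I.mean(0); n=np.linalg.svd(I-ce,full_matrices=False)[2][2]; n*=np.sign(n[2]); print('face',n,np.degrees(np.arccos(n[2])),np.degrees(np.arctan2(-n[1],-n[0])),(ce-o)@n,f.sum())
E
```

```text
[221 124  68  12 773] [ 0.0567  0.     -0.0077] [ 0.0507 -0.034  -0.0287] [0.0625 0.0339 0.0153]
[ 186  198  101   30 1635] [-0.0408  0.021  -0.0068] [-0.0538 -0.0339 -0.0427] [-0.0268  0.0753  0.0177]
[290 200  34  28 617] [-0.0385 -0.0554  0.0049] [-0.0542 -0.0749 -0.0429] [-0.033  -0.0378  0.0237]
face [-0.43027525 -0.28085842  0.85789379] 30.919085802463457 33.1341438183838 -0.05031771600687847 19375
```

View pics/w1.png

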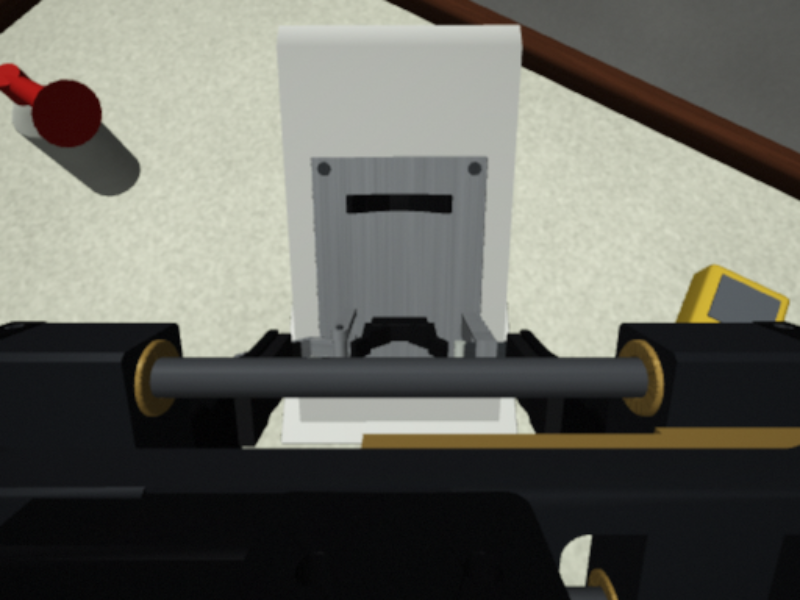

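The wrist view shows the upper saddle at (400,203) and the lower at (400,330), symmetric, so the cradle estimate holds within about 1 mm. Next is the torch.

```bash
python3 - <<'E'
from h import *
t=np.radians(72.8); x=[np.cos(t),np.sin(t),0]
R=frame(x,[0,0,-1]); need([.454,-.2695,.15],R)
E
```

```text
turn units [ 1.346 -3.808 -4.897] shift(now axes) [-5.807  6.598 -0.809] shift(final axes) [-8.347  1.576  2.398]
```

```bash
python3 -m jog '[[[0.192,-0.544,-0.7],[0,0,0],1],[[0.192,-0.544,-0.7],[0,0,0],1],[[0.192,-0.544,-0.7],[0,0,0],1],[[0.192,-0.544,-0.7],[0,0,0],1],[[0.192,-0.544,-0.7],[0,0,0],1],[[0.192,-0.544,-0.7],[0,0,0],1],[[0.192,-0.544,-0.7],[0,0,0],1]]'
python3 -m jog '[[[0,0,0],[-0.927,0.175,0.1],1],[[0,0,0],[-0.927,0.175,0.1],1],[[0,0,0],[-0.927,0.175,0.2],1],[[0,0,0],[-0.927,0.175,0.2],1],[[0,0,0],[-0.927,0.175,0.4],1],[[0,0,0],[-0.927,0.175,0.4],1],[[0,0,0],[-0.927,0.175,0.4],1],[[0,0,0],[-0.927,0.175,0.4],1],[[0,0,0],[-0.927,0.175,0.2],1],[[0,0,0],[0,0,0],1]]'
python3 - <<'E'
from h import *
t=np.radians(72.8); x=np.array([np.cos(t),np.sin(t),0])
R=frame(x,[0,0,-1]); need([.454,-.2695,.008],R)
c=snap('wrist'); np.savez('w2.npz',**c); cv2.imwrite('pics/w2.png',cv2.resize(c['image'][:,:,::-1],(800,600)))
P=pts(c); o=np.array([.4505,-.281,0]); d=P-o; a=d@x; b=d@np.array([-x[1],x[0],0])
m=(c['depth']>.05)&(P[...,2]>.012)&(P[...,2]<.07)&(abs(a)<.14)&(abs(b)<.05); g=c['image'].astype(int).sum(-1)
for e in np.arange(-.1,.131,.01):
    s=m&(abs(a-e)<.005)
    if s.sum()>5: print(round(e,3),s.sum(),int(g[s].mean()),P[s][:,2].max().round(4),b[s].min().round(4),b[s].max().round(4))
dk=m&(a>.03)&(P[...,2]>.035)
# shoulder: z-step along centreline
cl=m&(abs(b)<.008)&(a>.04); oo=np.argsort(a[cl]); print([(round(x_*1e3),round(z_*1e3,1),gg) for x_,z_,gg in zip(a[cl][oo][::25],P[cl][oo][::25,2],g[cl][oo][::25])])
print(a[m&(abs(b)<.02)].max())
E
```

```text
time: 3.7
ee_pos: [0.4938, 0.0672, 0.2468]
tcp_rot: [179.9, 0.5, 73.9]
ft_force: [0.8, -0.3, -0.1]
finger_gap: 0.999
grasp_force: 0.0
time: 4.7
ee_pos: [0.457, -0.2761, 0.1514]
tcp_rot: [179.9, 0.4, 73.3]
ft_force: [-0.4, 1.3, -0.3]
finger_gap: 1.001
grasp_force: 0.0
turn units [0.01  0.053 0.064] shift(now axes) [ 0.162 -0.124  3.583] shift(final axes) [ 0.134 -0.12   3.585]
-0.08 302 62 0.0511 -0.0264 0.0284
-0.07 257 54 0.0516 -0.0223 0.0238
-0.04 156 307 0.0461 -0.0186 0.021
-0.03 316 473 0.046 -0.0183 0.0208
-0.02 320 472 0.0462 -0.0182 0.0205
-0.01 324 474 0.0459 -0.0179 0.0202
-0.0 339 473 0.0459 -0.0189 0.0201
0.01 343 471 0.0462 -0.0188 0.0199
0.02 352 472 0.0458 -0.0185 0.0197
0.03 360 464 0.0459 -0.0183 0.0196
0.04 376 326 0.0474 -0.0191 0.0207
0.05 393 440 0.0464 -0.019 0.0206
0.06 430 313 0.0514 -0.027 0.029
0.07 590 49 0.0519 -0.0269 0.0288
0.08 595 49 0.0516 -0.0266 0.0297
0.09 614 52 0.0513 -0.0272 0.0296
0.1 657 51 0.0517 -0.027 0.0293
0.11 605 72 0.0515 -0.0268 0.029
0.12 65 430 0.0471 -0.0183 0.0205
[(40, np.float64(43.2), np.int64(521)), (41, np.float64(44.0), np.
[... 1451 characters left out ...]
8), np.int64(54)), (96, np.float64(49.7), np.int64(51)), (97, np.float64(49.0), np.int64(53)), (99, np.float64(49.7), np.int64(55)), (100, np.float64(48.8), np.int64(54)), (101, np.float64(50.4), np.int64(56)), (102, np.float64(49.4), np.int64(60)), (104, np.float64(50.3), np.int64(51)), (105, np.float64(49.6), np.int64(56)), (106, np.float64(50.8), np.int64(53)), (107, np.float64(49.1), np.int64(54)), (109, np.float64(50.5), np.int64(53)), (110, np.float64(49.8), np.int64(56)), (111, np.float64(47.9), np.int64(52)), (112, np.float64(49.7), np.int64(52)), (113, np.float64(49.1), np.int64(89)), (116, np.float64(45.0), np.int64(382)), (117, np.float64(43.3), np.int64(495))]
0.11703544190423358
```

View pics/w2.png

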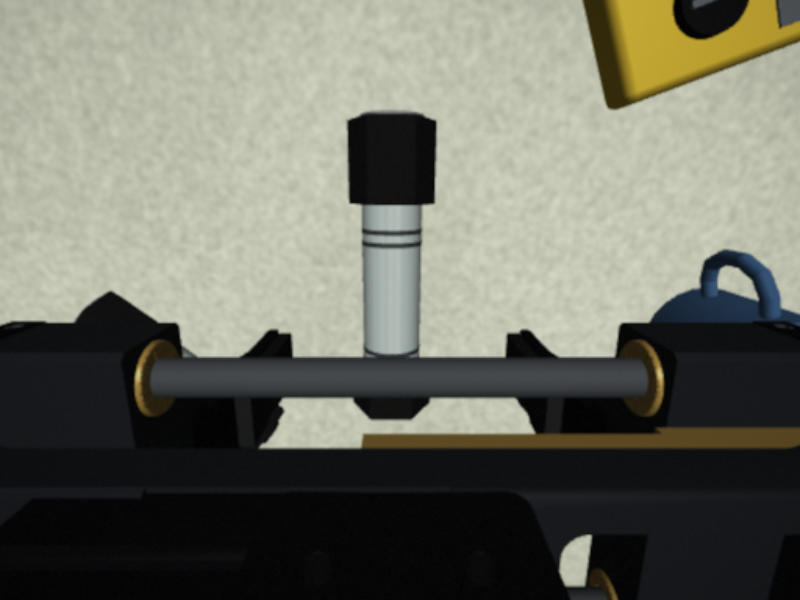

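The view shows the torch aligned, shoulder at (392,203) and head up, with the mug off to the right at (700,300). I'll check mug and neighbour clearance before descending.

```bash
python3 - <<'E'
from h import *
t=np.radians(72.8); x=np.array([np.cos(t),np.sin(t),0])
g0=np.array([.454,-.2695,0])
for n in('side','scene'):
    c=dict(np.load(n+'0.npz'));P=pts(c);d=P-g0;a=d@x;b=d@np.array([-x[1],x[0],0])
    m=(P[...,2]>.015)&(P[...,2]<.12)&(abs(a)<.06)&(abs(b)>.035)&(abs(b)<.16)
    for s in(m&(b>0),m&(b<0)):
        if s.sum(): print(n,s.sum(),b[s].min(),b[s].max(),'z',P[s][:,2].max(), 'a',a[s].min(),a[s].max())
E
```

```text
side 2 0.15462320358499287 0.15803507122538013 z 0.02596486534737452 a -0.05857798584911775 -0.0564153329548979
scene 4 0.1533491910450473 0.15937611458534381 z 0.03535433937064503 a -0.05955858790942671 -0.055684959850671324
```

```bash
python3 -m jog '[[[0.01,0.053,0.064],[0.13,-0.145,0.385],1],[[0,0,0],[0,0,0.8],1],[[0,0,0],[0,0,0.8],1],[[0,0,0],[0,0,0.8],1],[[0,0,0],[0,0,0.6],1],[[0,0,0],[0,0,0.2],1],[[0,0,0],[0,0,0],1]]'
python3 -m jog '[[[0,0,0],[0,0,0],-0.3],[[0,0,0],[0,0,0],-0.3],[[0,0,0],[0,0,0],-0.3],[[0,0,0],[0,0,0],-0.3],[[0,0,0],[0,0,0],-0.3],[[0,0,0],[0,0,0],-0.3]]' 35
```

```text
time: 5.45
ee_pos: [0.4556, -0.2631, 0.0084]
tcp_rot: [180.0, -0.2, 73.1]
ft_force: [1.2, -0.5, -0.9]
finger_gap: 0.999
grasp_force: 0.0
time: 6.05
ee_pos: [0.4559, -0.264, 0.009]
tcp_rot: [179.9, -0.2, 73.0]
ft_force: [-0.7, 0.2, -0.5]
finger_gap: 0.541
grasp_force: 0.0
```

```bash
python3 -m jog '[[[0,0,0],[0,0,0],-0.3],[[0,0,0],[0,0,0],-0.3],[[0,0,0],[0,0,0],-0.3],[[0,0,0],[0,0,0],-0.3]]' 35
python3 -m jog '[[[0,0,0],[0,0,-0.2],-0.3],[[0,0,0],[0,0,-0.5],-0.3],[[0,0,0],[0,0,-0.8],-0.3],[[0,0,0],[0,0,-0.8],-0.3],[[0,0,0],[0,0,-0.8],-0.3],[[0,0,0],[0,0,-0.8],-0.3],[[0,0,0],[0,0,-0.8],-0.3],[[0,0,0],[0,0,-0.8],-0.3],[[0,0,0],[0,0,0],-0.3]]' 35
python3 - <<'E'
from h import *
C=cradle(); o=np.array([.5966,.1234,.108])+C@[-.027,.010,.05]
R=frame(C[:,0],-C[:,2]); need(o+C@[.024,0,.10],R)
E
```

```text
time: 6.45
ee_pos: [0.4558, -0.2639, 0.0089]
tcp_rot: [179.9, -0.2, 73.0]
ft_force: [-1.5, 0.4, 3.2]
finger_gap: 0.451
grasp_force: 35.0
time: 7.35
ee_pos: [0.4567, -0.2656, 0.2331]
tcp_rot: [179.5, -0.2, 73.0]
ft_force: [0.2, -2.2, -4.6]
finger_gap: 0.451
grasp_force: 35.0
turn units [-1.311  3.738  4.834] shift(now axes) [ 8.922 -0.982 -0.013] shift(final axes) [ 5.345 -6.443  3.24 ]
```

```bash
python3 -m jog '[[[0,0,0],[0.5,-0.06,0],-0.3],[[0,0,0],[0.94,-0.1,0],-0.3],[[0,0,0],[0.94,-0.1,0],-0.3],[[0,0,0],[0.94,-0.1,0],-0.3],[[0,0,0],[0.94,-0.1,0],-0.3],[[0,0,0],[0.94,-0.1,0],-0.3],[[0,0,0],[0.94,-0.1,0],-0.3],[[0,0,0],[0.94,-0.1,0],-0.3],[[0,0,0],[0.94,-0.1,0],-0.3],[[0,0,0],[0.94,-0.1,0],-0.3],[[0,0,0],[0,0,0],-0.3]]'
python3 -m jog '[[[-0.1,0.28,0.36],[0,0,0],-0.3],[[-0.16,0.46,0.6],[0,0,0],-0.3],[[-0.16,0.46,0.6],[0,0,0],-0.3],[[-0.16,0.46,0.6],[0,0,0],-0.3],[[-0.16,0.46,0.6],[0,0,0],-0.3],[[-0.16,0.46,0.6],[0,0,0],-0.3],[[-0.16,0.46,0.6],[0,0,0],-0.3],[[-0.16,0.46,0.6],[0,0,0],-0.3],[[-0.09,0.24,0.3],[0,0,0],-0.3],[[0,0,0],[0,0,0],-0.3],[[0,0,0],[0,0,0],-0.3]]'
cat >> h.py <<'E'
C=cradle(); o=np.array([.5966,.1234,.108])+C@[-.027,.010,.05]; RC=frame(C[:,0],-C[:,2])
def where():
    s=r.read_state(); R=toolR(); print('tcp in cradle mm',((s['ee_pos']-o)@C*1e3).round(1),'force cradle',(C.T@s['ft_force']).round(1),'turn',((R.inv()*RC).as_rotvec(degrees=True)/8).round(3),s['time'],s['finger_gap'].round(3))
E
python3 - <<'E'
from h import *
where()
for n in('side','wrist'):
    c=snap(n); P=pts(c); Q=(P-o)@C; g=c['image'].astype(int).sum(-1)
    np.savez(n+'3.npz',**c); 
    cv2.imwrite(f'pics/{n}3.png',c['image'][:,:,::-1])
    print(n)
    z0=.1187
    m=(c['depth']>.05)&(abs(Q[...,2]-z0)<.04)&(abs(Q[...,1])<.032)&(abs(Q[...,0])<.16)
    for e in np.arange(-.1,.151,.01):
        s=m&(abs(Q[...,0]-e)<.005)
        if s.sum()>5: q=Q[s];print(round(e,3),s.sum(),int(g[s].mean()),q.min(0).round(4)[1:],q.max(0).round(4)[1:])
E
```

```text
time: 8.45
ee_pos: [0.5223, 0.0958, 0.2281]
tcp_rot: [-180.0, -0.2, 73.5]
ft_force: [-0.6, -0.3, -4.9]
finger_gap: 0.449
grasp_force: 35.0
time: 9.55
ee_pos: [0.5225, 0.0893, 0.229]
tcp_rot: [-179.6, -31.1, 33.1]
ft_force: [0.2, 0.7, -4.6]
finger_gap: 0.453
grasp_force: 35.0Traceback (most recent call last):
  File "<stdin>", line 2, in <module>
  File "h.py", line 30, in where
    s=r.read_state(); R=toolR(); print('tcp in cradle mm',((s['ee_pos']-o)@C*1e3).round(1),'force cradle',(C.T@s['ft_force']).round(1),'turn',((R.inv()*RC).as_rotvec(degrees=True)/8).round(3),s['time'],s['finger_gap'].round(3))
                                                                                                                                                                                                          ^^^^^^^^^^^^^^^^^^^^^
AttributeError: 'float' object has no attribute 'round'
```

```bash
sed -i "s/s\['finger_gap'\].round(3)/round(s['finger_gap'],3)/" h.py
python3 - <<'E'
from h import *
where()
for n in('side','wrist'):
    c=snap(n); P=pts(c); Q=(P-o)@C; g=c['image'].astype(int).sum(-1)
    np.savez(n+'3.npz',**c); 
    cv2.imwrite(f'pics/{n}3.png',c['image'][:,:,::-1])
    z0=.1187
    m=(c['depth']>.05)&(abs(Q[...,2]-z0)<.04)&(abs(Q[...,1])<.032)&(abs(Q[...,0])<.16)
    print(n)
    for e in np.arange(-.1,.151,.01):
        s=m&(abs(Q[...,0]-e)<.005)
        if s.sum()>5: q=Q[s];print(round(e,3),s.sum(),int(g[s].mean()),q.min(0).round(4)[1:],q.max(0).round(4)[1:])
    s=m&(abs(Q[...,1])<.01)&(g<130)&(Q[...,0]>.05); print('dark x range',np.percentile(Q[s][:,0],[1,5,95,99]).round(4) if s.any() else 0)
E
```

```text
tcp in cradle mm [21.4  2.3 95.3] force cradle [-2.   0.5 -4.2] turn [-0.028  0.046 -0.032] 9.55 0.453
side
-0.08 38 85 [-0.0227  0.0963] [0.0273 0.1467]
-0.07 50 67 [-0.027   0.0906] [0.0169 0.1425]
-0.06 42 228 [-0.0237  0.1047] [0.0187 0.1405]
-0.05 37 365 [-0.0172  0.1075] [0.0152 0.1344]
-0.04 40 334 [-0.0167  0.1044] [0.0173 0.135 ]
-0.03 39 374 [-0.0171  0.1053] [0.0164 0.1337]
-0.02 36 438 [-0.0172  0.103 ] [0.0195 0.1348]
-0.01 22 376 [-0.017   0.1016] [0.0146 0.1349]
0.02 7 46 [0.0202 0.1299] [0.0258 0.143 ]
0.07 15 76 [-0.0155  0.1315] [0.015 0.139]
0.08 46 75 [-0.0277  0.1025] [0.0176 0.1398]
0.09 53 75 [-0.0266  0.0882] [0.0152 0.1411]
0.1 46 74 [-0.0263  0.1007] [0.0181 0.1384]
0.11 52 75 [-0.0273  0.0887] [0.0167 0.1396]
0.12 23 227 [-0.0268  0.1078] [0.0137 0.1412]
dark x range [0.0699 0.0725 0.1143 0.1153]
wrist
-0.0 55 420 [-0.0175  0.1154] [0.0218 0.1252]
0.01 971 487 [-0.0185  0.1156] [0.0225 0.141 ]
0.02 1180 292 [-0.0229  0.1197] [0.0265 0.1572]
0.03 1063 101 [-0.0275  0.0941] [0.0312 0.1587]
0.04 1279 415 [-0.0176  0.1149] [0.0216 0.1328]
0.05 1394 420 [-0.0183  0.1118] [0.0221 0.1329]
0.06 1467 527 [-0.0178  0.1147] [0.0214 0.1332]
0.07 1914 77 [-0.0265  0.1116] [0.03  0.138]
0.08 2390 62 [-0.0267  0.1111] [0.0303 0.1379]
0.09 2536 63 [-0.0269  0.1107] [0.0301 0.1381]
0.1 2702 62 [-0.0271  0.1101] [0.03   0.1382]
0.11 2867 62 [-0.0269  0.111 ] [0.0299 0.1381]
0.12 1157 156 [-0.027   0.1108] [0.0295 0.1377]
dark x range [0.0676 0.0698 0.1157 0.1174]
```

```bash
python3 -m jog '[[[-0.03,0.05,-0.03],[0.065,0.057,0],-0.3],[[0,0,0],[0,0,0],-0.3],[[0,0,0],[0,0,0.3],-0.3],[[0,0,0],[0,0,0.5],-0.3],[[0,0,0],[0,0,0.5],-0.3],[[0,0,0],[0,0,0.4],-0.3],[[0,0,0],[0,0,0.3],-0.3],[[0,0,0],[0,0,0],-0.3],[[0,0,0],[0,0,0],-0.3]]'
python3 -c "
from h import *
where()"
```

```text
time: 10.55
ee_pos: [0.5614, 0.1119, 0.1628]
tcp_rot: [180.0, -31.6, 33.3]
ft_force: [-0.2, 0.2, -4.7]
finger_gap: 0.449
grasp_force: 35.0
tcp in cradle mm [25.2 -0.2 15.4] force cradle [-2.5  0.3 -4. ] turn [ 0.007 -0.014 -0.009] 10.55 0.449
```

```bash
python3 -m jog '[[[0,0,0],[-0.03,0,0.2],-0.3],[[0,0,0],[0,0,0.2],-0.3],[[0,0,0],[0,0,0.15],-0.3],[[0,0,0],[0,0,0.1],-0.3],[[0,0,0],[0,0,0.06],-0.3],[[0,0,0],[0,0,0],-0.3],[[0,0,0],[0,0,0],-0.3]]'
python3 -c "
from h import *
where()"
```

```text
time: 11.25
ee_pos: [0.573, 0.1195, 0.1384]
tcp_rot: [180.0, -31.7, 33.3]
ft_force: [-0.3, -0.8, -4.3]
finger_gap: 0.447
grasp_force: 35.0
tcp in cradle mm [ 24.3  -0.3 -12.7] force cradle [-2.8 -0.6 -3.3] turn [ 0.007 -0.02  -0.011] 11.25 0.447
```

```bash
for i in 1 2 3; do :; done; python3 -m jog '[[[0,0,0],[0,0,0.05],-0.3],[[0,0,0],[0,0,0.04],-0.3],[[0,0,0],[0,0,0],-0.3],[[0,0,0],[0,0,0],-0.3]]'
python3 -c "
from h import *
where()"
```

```text
time: 11.65
ee_pos: [0.5745, 0.1206, 0.1352]
tcp_rot: [180.0, -31.7, 33.3]
ft_force: [1.0, 0.9, -4.8]
finger_gap: 0.449
grasp_force: 35.0
tcp in cradle mm [ 24.2  -0.2 -16.4] force cradle [-1.4  0.2 -4.8] turn [ 0.007 -0.019 -0.01 ] 11.65 0.449
```

```bash
python3 -m jog '[[[0,0,0],[0,0,0.03],-0.3],[[0,0,0],[0,0,0],-0.3],[[0,0,0],[0,0,0],-0.3]]'
python3 -c "
from h import *
where()"
python3 -m jog '[[[0,0,0],[0,0,0.03],-0.3],[[0,0,0],[0,0,0],-0.3],[[0,0,0],[0,0,0],-0.3]]'
python3 -c "
from h import *
where()"
```

```text
time: 11.95
ee_pos: [0.5751, 0.1209, 0.1341]
tcp_rot: [180.0, -31.7, 33.3]
ft_force: [0.1, -0.0, -4.2]
finger_gap: 0.452
grasp_force: 35.0
tcp in cradle mm [ 24.2  -0.2 -17.6] force cradle [-2.1 -0.1 -3.6] turn [ 0.007 -0.019 -0.01 ] 11.95 0.452
time: 12.25
ee_pos: [0.5756, 0.1213, 0.1331]
tcp_rot: [180.0, -31.7, 33.3]
ft_force: [-0.3, -1.4, -4.6]
finger_gap: 0.449
grasp_force: 35.0
tcp in cradle mm [ 24.2  -0.2 -18.8] force cradle [-3.3 -1.  -3.4] turn [ 0.007 -0.019 -0.01 ] 12.25 0.449
```

```bash
python3 -m jog '[[[0,0,0],[0,0,0.025],-0.3],[[0,0,0],[0,0,0],-0.3],[[0,0,0],[0,0,0],-0.3]]'
python3 -c "
from h import *
where()"
python3 -m jog '[[[0,0,0],[0,0,0.025],-0.3],[[0,0,0],[0,0,0],-0.3],[[0,0,0],[0,0,0],-0.3]]'
python3 -c "
from h import *
where()"
```

```text
time: 12.55
ee_pos: [0.5759, 0.1214, 0.1327]
tcp_rot: [-180.0, -31.7, 33.3]
ft_force: [-8.6, -3.3, 4.7]
finger_gap: 0.455
grasp_force: 35.0
tcp in cradle mm [ 24.3  -0.2 -19.3] force cradle [-5.2  2.   8.7] turn [ 0.003 -0.021 -0.013] 12.55 0.455
time: 12.85
ee_pos: [0.5761, 0.1216, 0.1326]
tcp_rot: [-179.9, -31.7, 33.3]
ft_force: [-20.0, -8.5, 16.3]
finger_gap: 0.452
grasp_force: 35.0
tcp in cradle mm [ 24.4  -0.2 -19.6] force cradle [-9.7  4.  25.1] turn [-0.001 -0.024 -0.015] 12.85 0.452
```

The torch is seated at about z=-19.2. I'll ease off and slide it down.

```bash
python3 -m jog '[[[0,0,0],[0,0,-0.03],-0.3],[[0,0,0],[0,0,0],-0.3],[[0,0,0],[-0.04,0,0],-0.3],[[0,0,0],[-0.04,0,0],-0.3],[[0,0,0],[0,0,0],-0.3],[[0,0,0],[0,0,0],-0.3]]'
python3 -c "
from h import *
where()"
python3 -m jog '[[[0,0,0],[-0.04,0,0],-0.3],[[0,0,0],[0,0,0],-0.3],[[0,0,0],[0,0,0],-0.3]]'
python3 -c "
from h import *
where()"
```

```text
time: 13.45
ee_pos: [0.5743, 0.1204, 0.1315]
tcp_rot: [180.0, -31.7, 33.3]
ft_force: [-0.6, 1.8, 4.0]
finger_gap: 0.451
grasp_force: 35.0
tcp in cradle mm [ 22.   -0.3 -19.3] force cradle [2.5 1.9 3.1] turn [ 0.009 -0.03  -0.008] 13.45 0.451
time: 13.75
ee_pos: [0.573, 0.1195, 0.1306]
tcp_rot: [180.0, -31.7, 33.3]
ft_force: [-0.5, 3.3, 4.0]
finger_gap: 0.454
grasp_force: 35.0
tcp in cradle mm [ 20.2  -0.3 -19.3] force cradle [3.3 3.  2.6] turn [ 0.008 -0.028 -0.008] 13.75 0.454
```

```bash
python3 -m jog '[[[0,0,0],[-0.04,0,0],-0.3],[[0,0,0],[0,0,0],-0.3],[[0,0,0],[0,0,0],-0.3]]'
python3 -c "
from h import *
where()"
python3 -m jog '[[[0,0,0],[-0.03,0,0],-0.3],[[0,0,0],[0,0,0],-0.3],[[0,0,0],[0,0,0],-0.3]]'
python3 -c "
from h import *
where()"
```

```text
time: 14.05
ee_pos: [0.5718, 0.1187, 0.1297]
tcp_rot: [180.0, -31.7, 33.3]
ft_force: [-1.1, 2.4, 5.8]
finger_gap: 0.45
grasp_force: 35.0
tcp in cradle mm [ 18.5  -0.2 -19.4] force cradle [3.4 2.6 4.8] turn [ 0.008 -0.027 -0.008] 14.05 0.45
time: 14.35
ee_pos: [0.5716, 0.1186, 0.1296]
tcp_rot: [179.9, -31.8, 33.3]
ft_force: [4.5, 5.2, 3.5]
finger_gap: 0.452
grasp_force: 35.0
tcp in cradle mm [ 18.3  -0.3 -19.3] force cradle [ 7.5  1.8 -0.5] turn [ 0.011 -0.037 -0.006] 14.35 0.452
```

```bash
python3 -m jog '[[[0,0,0],[-0.03,0,0],-0.3],[[0,0,0],[0,0,0],-0.3],[[0,0,0],[0,0,0],-0.3]]'
python3 -c "
from h import *
where()"
python3 -m jog '[[[0,0,0],[-0.02,0,0],-0.3],[[0,0,0],[0,0,0],-0.3],[[0,0,0],[0,0,0],-0.3]]'
python3 -c "
from h import *
where()"
```

```text
time: 14.65
ee_pos: [0.5716, 0.1186, 0.1296]
tcp_rot: [179.9, -31.9, 33.4]
ft_force: [9.1, 9.7, 0.6]
finger_gap: 0.448
grasp_force: 35.0
tcp in cradle mm [ 18.2  -0.3 -19.3] force cradle [11.3  3.1 -6.3] turn [ 0.015 -0.049 -0.003] 14.65 0.448
time: 14.95
ee_pos: [0.5716, 0.1185, 0.1297]
tcp_rot: [179.9, -32.0, 33.4]
ft_force: [12.7, 10.7, -0.3]
finger_gap: 0.449
grasp_force: 35.0
tcp in cradle mm [ 18.2  -0.3 -19.2] force cradle [13.9  2.  -8.8] turn [ 0.017 -0.056 -0.   ] 14.95 0.449
```

Shoulder is hard against the upper saddle (14 N reaction). Release and retreat.

```bash
python3 -m jog '[[[0,0,0],[0,0,0],0.3],[[0,0,0],[0,0,0],0.3],[[0,0,0],[0,0,0],0.3],[[0,0,0],[0,0,0],0.3],[[0,0,0],[0,0,0],0.6],[[0,0,0],[0,0,0],0.6]]'
python3 -m jog '[[[0,0,0],[0,0,-0.3],0.6],[[0,0,0],[0,0,-0.6],0.6],[[0,0,0],[0,0,-0.8],0.6],[[0,0,0],[0,0,-0.8],0.6],[[0,0,0],[0,0,-0.8],0.6],[[0,0,0],[0,0,-0.6],-1],[[0,0,0],[0,0,0],-1]]'
python3 - <<'E'
from h import *
where()
for n in('side','wrist'):
    c=snap(n); P=pts(c); Q=(P-o)@C; g=c['image'].astype(int).sum(-1); np.savez(n+'4.npz',**c)
    m=(c['depth']>.05)&(Q[...,2]>-.03)&(Q[...,2]<.035)&(abs(Q[...,1])<.03)&(abs(Q[...,0])<.14)
    print(n,len(Q[m]))
    for e in np.arange(-.1,.131,.01):
        s=m&(abs(Q[...,0]-e)<.005)
        if s.sum()>5: q=Q[s];print(round(e,3),int(g[s].mean()),q.min(0).round(4)[1:],q.max(0).round(4)[1:])
    if n=='side':
        k=(abs(Q[...,0]+.044)<.03)&(Q[...,1]>.05)&(Q[...,2]>-.03)&(Q[...,2]<.09)&(Q[...,1]<.14)
        q=Q[k]; q=q[np.argsort(q[:,1])]; print('keeper',len(q)); print((q[::4]*1e3).round())
im=dict(np.load('side4.npz'))['image'][:,:,::-1]; cv2.imwrite('pics/s4.png',cv2.resize(im[90:240,190:340],(600,600),interpolation=2))
E
```

```text
time: 15.55
ee_pos: [0.569, 0.1168, 0.1272]
tcp_rot: [-180.0, -31.6, 33.3]
ft_force: [0.9, 0.2, -0.0]
finger_gap: 0.746
grasp_force: 0.0
time: 16.25
ee_pos: [0.5014, 0.0712, 0.264]
tcp_rot: [179.9, -32.0, 33.3]
ft_force: [0.6, 0.2, -0.6]
finger_gap: 0.697
grasp_force: 0.0
tcp in cradle mm [ 16.3  -1.2 139.5] force cradle [ 0.2 -0.1 -0.9] turn [ 0.023 -0.058 -0.013] 16.25 0.697
side 781
-0.08 64 [-0.0276 -0.0264] [0.0147 0.028 ]
-0.07 68 [-0.0286 -0.0043] [0.016  0.0258]
-0.06 353 [-0.0285 -0.0122] [0.0181 0.0229]
-0.05 270 [-0.0253 -0.0287] [0.028 0.021]
-0.04 272 [-0.0283 -0.0009] [0.0296 0.0205]
-0.03 434 [-0.0176 -0.0089] [0.0179 0.0209]
-0.02 429 [-0.0212 -0.0071] [0.0143 0.0218]
-0.01 437 [-0.0203 -0.0036] [0.0147 0.0229]
-0.0 434 [-0.0207 -0.0069] [0.0129 0.0214]
0.01 429 [-0.0201 -0.0113] [0.0168 0.0231]
0.02 431 [-0.0201 -0.0056] [0.0177 0.0222]
0.03 432 [-0.0214 -0.0136] [0.0109 0.0198]
0.04 327 [-0.0195 -0.017 ] [0.0137 0.0201]
0.05 260 [-0.0281 -0.0288] [0.0295 0.0211]
0.06 231 [-0.0296 -0.0284] [0.0299 0.0248]
0.07 65 [-0.0291 -0.0013] [0.0138 0.0284]
0.08 77 [-0.0277 -0.
[... 765 characters left out ...]
[0.0299 0.0125]
-0.03 455 [-0.0188  0.0012] [0.0198 0.0183]
-0.02 466 [-0.0187  0.0002] [0.0197 0.0181]
-0.01 466 [-0.0185  0.0017] [0.0194 0.0181]
-0.0 468 [-0.0183  0.0019] [0.0192 0.0181]
0.01 464 [-0.0198 -0.0023] [0.019  0.0184]
0.02 466 [-0.0195 -0.0002] [0.0188 0.0183]
0.03 460 [-0.0193 -0.0032] [0.02   0.0185]
0.04 326 [-0.0191 -0.0014] [0.0198 0.0182]
0.05 355 [-0.03   -0.0121] [0.03   0.0181]
0.06 239 [-0.03   -0.0113] [0.03   0.0234]
0.07 55 [-0.0278 -0.003 ] [0.0282 0.0238]
0.08 55 [-0.0287 -0.0034] [0.0278 0.0243]
0.09 56 [-0.0286 -0.0031] [0.0276 0.0244]
0.1 53 [-0.0284 -0.0025] [0.0273 0.0238]
0.11 78 [-0.0281 -0.0017] [0.027  0.0244]
0.12 439 [-0.0202  0.0028] [0.019  0.0185]
```

View pics/s4.png

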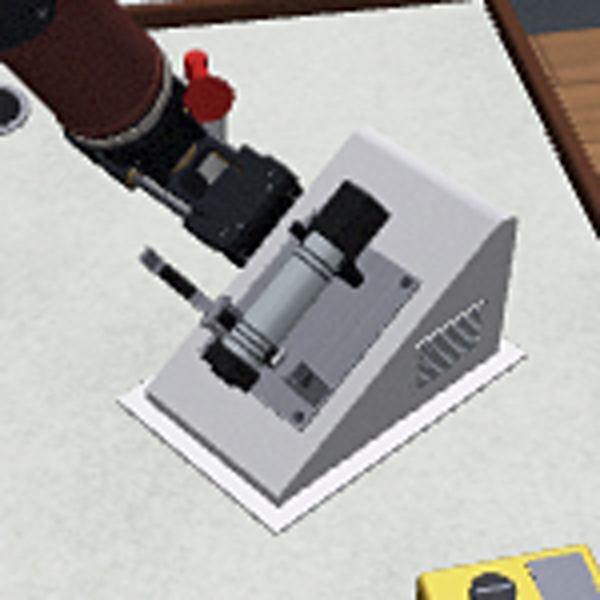

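The picture shows the torch in both saddles, lens uphill, head against the upper saddle at (348,225). The keeper is open at (175,275), about 2.4 rad. Now I move the closed fingers outside the keeper.

```bash
python3 -m jog '[[[0.02,-0.06,-0.01],[-0.3,-0.6,0],-1],[[0,0,0],[-0.3,-0.7,0],-1],[[0,0,0],[-0.3,-0.7,0],-1],[[0,0,0],[-0.3,-0.6,0],-1],[[0,0,0],[-0.3,-0.6,0],-1],[[0,0,0],[0,0,0.6],-1],[[0,0,0],[0,0,0.7],-1],[[0,0,0],[0,0,0.7],-1],[[0,0,0],[0,0,0.3],-1],[[0,0,0],[0,0,0],-1],[[0,0,0],[0,0,0],-1]]'
python3 - <<'E'
from h import *
where(); c=snap('side'); np.savez('side5.npz',**c)
P=pts(c);Q=(P-o)@C*1e3
im=c['image'][:,:,::-1]; cv2.imwrite('pics/s5.png',cv2.resize(im[90:240,170:320],(600,600),interpolation=2))
k=(abs(Q[...,0]+44)<13)&(Q[...,1]>50)&(Q[...,2]>0)&(Q[...,2]<90)&(Q[...,1]<160); q=Q[k]; q=q[np.argsort(q[:,1])]; print(q[::5].round().tolist())
E
```

```text
time: 17.45
ee_pos: [0.4853, 0.1628, 0.1443]
tcp_rot: [-178.6, -29.9, 33.5]
ft_force: [0.6, 0.2, 0.1]
finger_gap: 0.004
grasp_force: 0.0
tcp in cradle mm [-14.8  84.1  18.2] force cradle [ 0.6 -0.1 -0.3] turn [-0.177  0.195  0.009] 17.45 0.004
[[-45.0, 52.0, 13.0], [-49.0, 65.0, 4.0], [-45.0, 70.0, 17.0], [-50.0, 72.0, 15.0], [-42.0, 76.0, 22.0], [-46.0, 84.0, 28.0], [-40.0, 91.0, 26.0], [-50.0, 94.0, 32.0], [-48.0, 102.0, 62.0]]
```

View pics/s5.png

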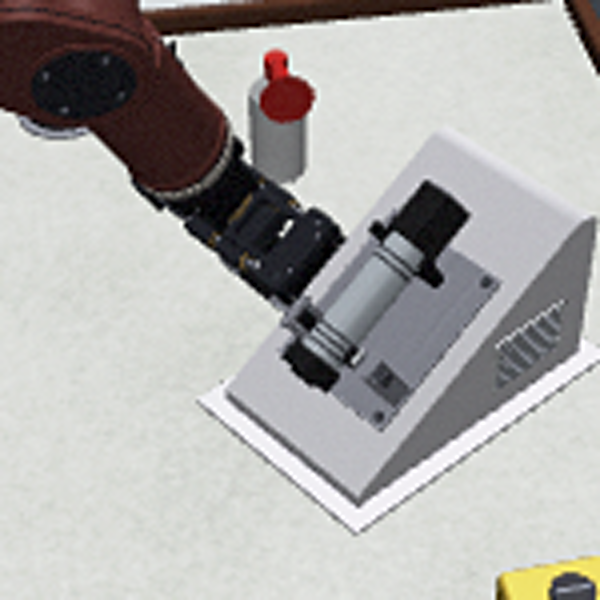

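The fingers stopped short, at cradle (-15,84,18), touching nothing. Probably a joint limit or speed cap in the high pose. I'll check joints.

```bash
python3 - <<'E'
from h import *
s=r.read_state();print(s['joint_pos'].round(1)); 
for q in([-44,127,30],[-44,95,60],[-44,50,75],[-44,-10,35],[-44,-5,50]): p=o+C@np.array(q)/1e3;print(q,p.round(3),np.hypot(p[0],p[1]).round(3))
E
```

```text
[ -3.1 -10.8 -12.1 131.6 -23.5  32.6 -54.7]
[-44, 127, 30] [0.436 0.181 0.139] 0.472
[-44, 95, 60] [0.44  0.146 0.165] 0.464
[-44, 50, 75] [0.458 0.104 0.177] 0.47
[-44, -10, 35] [0.509 0.066 0.143] 0.513
[-44, -5, 50] [0.5   0.065 0.156] 0.504
```

```bash
python3 - <<'E'
from h import *
Rv=frame([C[0,0],C[1,0],0],[0,0,-1]); need(o+C@np.array([-52,130,30])/1e3,Rv)
E
```

```text
turn units [-0.164 -3.753  0.057] shift(now axes) [-0.954 -1.161 -0.228] shift(final axes) [-0.956 -1.154  0.257]
```

```bash
python3 -m jog '[[[-0.03,-0.625,0.01],[0,0,0],-1],[[-0.03,-0.625,0.01],[0,0,0],-1],[[-0.03,-0.625,0.01],[0,0,0],-1],[[-0.03,-0.625,0.01],[0,0,0],-1],[[-0.03,-0.625,0.01],[0,0,0],-1],[[-0.01,-0.625,0.01],[0,0,0],-1],[[0,0,0],[0,-0.4,0],-1],[[0,0,0],[0,-0.4,0],-1],[[0,0,0],[0,-0.35,0],-1],[[0,0,0],[0,0,0],-1],[[0,0,0],[0,0,0],-1]]'
python3 - <<'E'
from h import *
where();Rv=frame([C[0,0],C[1,0],0],[0,0,-1]); need(o+C@np.array([-52,130,30])/1e3,Rv);print(r.read_state()['joint_pos'].round(1))
E
```

```text
time: 18.6
ee_pos: [0.4609, 0.2008, 0.1458]
tcp_rot: [180.0, -0.1, 33.4]
ft_force: [0.4, 0.2, 0.2]
finger_gap: 0.008
grasp_force: 0.0
tcp in cradle mm [-13.5 129.3  19.2] force cradle [ 0.5 -0.  -0.1] turn [ 0.005  3.926 -0.004] 18.6 0.008
turn units [ 0.003 -0.012 -0.005] shift(now axes) [-0.961 -0.017  0.271] shift(final axes) [-0.961 -0.018  0.273]
[ -7.    6.6 -22.9 108.9   2.9  64.9 -87.7]
```

```bash
python3 -m jog '[[[0,0,0],[-0.32,0,0.09],-1],[[0,0,0],[-0.32,0,0.09],-1],[[0,0,0],[-0.32,0,0.09],-1],[[0,0,0],[0,0,0],-1],[[0,0,0],[0,0,0],-1]]'
python3 - <<'E'
from h import *
where()
C2=C*1
prev=np.array([-52,130,30.])
Rv=frame([C[0,0],C[1,0],0],[0,0,-1])
for q in([-52,119,30],[-52,103,42],[-52,77,55],[-52,56,65],[-52,38,62],[-52,22,54],[-52,8,44]):
    q=np.array(q,float);print(q,(Rv.inv().apply(C@(q-prev))/40).round(3));prev=q
E
```

```text
time: 19.1
ee_pos: [0.4293, 0.1795, 0.1349]
tcp_rot: [180.0, -0.1, 33.3]
ft_force: [0.5, -0.3, 0.5]
finger_gap: 0.01
grasp_force: 0.0
tcp in cradle mm [-51.7 129.   29.8] force cradle [ 0.5 -0.5  0.3] turn [ 0.005  3.925 -0.015] 19.1 0.01
[-52. 119.  30.] [-0.     0.275 -0.   ]
[-52. 103.  42.] [-0.157  0.4   -0.256]
[-52.  77.  55.] [-0.17   0.65  -0.277]
[-52.  56.  65.] [-0.131  0.525 -0.213]
[-52.  38.  62.] [0.039 0.45  0.064]
[-52.  22.  54.] [0.105 0.4   0.171]
[-52.   8.  44.] [0.131 0.35  0.213]
```

```bash
python3 -m jog '[[[0,0,0],[0,0.14,0],-1],[[0,0,0],[0,0.135,0],-1],[[0,0,0],[-0.05,0.14,-0.08],-1],[[0,0,0],[-0.05,0.13,-0.09],-1],[[0,0,0],[-0.057,0.13,-0.086],-1],[[0,0,0],[-0.045,0.16,-0.07],-1],[[0,0,0],[-0.04,0.16,-0.07],-1],[[0,0,0],[-0.04,0.16,-0.07],-1],[[0,0,0],[-0.045,0.17,-0.067],-1],[[0,0,0],[0,0,0],-1]]'
python3 - <<'E'
from h import *
where(); c=snap('side'); P=pts(c);Q=(P-o)@C*1e3
im=c['image'][:,:,::-1]; cv2.imwrite('pics/s6.png',cv2.resize(im[90:240,190:340],(600,600),interpolation=2))
k=(abs(Q[...,0]+44)<9)&(Q[...,1]>20)&(Q[...,2]>15)&(Q[...,2]<110)&(Q[...,1]<130); q=Q[k]; q=q[np.argsort(q[:,2])]; print(q[::3].round().tolist())
E
```

```text
time: 20.1
ee_pos: [0.4475, 0.1272, 0.1561]
tcp_rot: [180.0, -0.1, 33.2]
ft_force: [0.8, 0.3, -0.1]
finger_gap: 0.007
grasp_force: 0.0
tcp in cradle mm [-52.2  75.2  55. ] force cradle [ 0.7 -0.2 -0.5] turn [ 0.008  3.928 -0.019] 20.1 0.007
[[-51.0, 45.0, 15.0], [-37.0, 31.0, 15.0], [-45.0, 55.0, 17.0], [-40.0, 48.0, 18.0], [-48.0, 45.0, 19.0], [-42.0, 55.0, 21.0], [-39.0, 60.0, 27.0], [-37.0, 57.0, 34.0], [-42.0, 55.0, 38.0], [-46.0, 59.0, 42.0], [-41.0, 58.0, 50.0], [-39.0, 58.0, 54.0], [-51.0, 61.0, 57.0], [-52.0, 67.0, 61.0], [-48.0, 56.0, 67.0], [-45.0, 67.0, 72.0], [-51.0, 75.0, 74.0], [-40.0, 64.0, 74.0], [-52.0, 68.0, 76.0], [-53.0, 82.0, 78.0], [-45.0, 81.0, 81.0], [-47.0, 69.0, 82.0], [-35.0, 63.0, 83.0], [-42.0, 46.0, 84.0], [-44.0, 89.0, 86.0], [-45.0, 82.0, 88.0], [-43.0, 78.0, 89.0], [-37.0, 46.0, 91.0], [-49.0, 44.0, 92.0], [-35.0, 62.0, 93.0], [-37.0, 64.0, 94.0], [-40.0, 66.0, 96.0]]
```

View pics/s6.png

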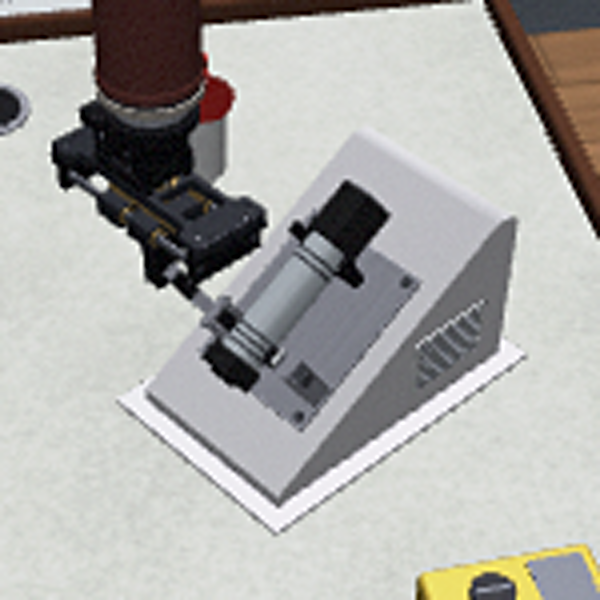

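The image shows the keeper now upright against the fingers at (190,285), θ≈1.6. Continuing the arc.

```bash
python3 -m jog '[[[0,0,0],[-0.085,0.16,-0.14],-1],[[0,0,0],[-0.085,0.155,-0.137],-1],[[0,0,0],[0,0.16,0],-1],[[0,0,0],[0.005,0.15,0.01],-1],[[0,0,0],[0.005,0.15,0.01],-1],[[0,0,0],[0.003,0.15,0],-1],[[0,0,0],[0.05,0.2,0.085],-1],[[0,0,0],[0.055,0.2,0.086],-1],[[0,0,0],[0.065,0.175,0.106],-1],[[0,0,0],[0.066,0.175,0.107],-1],[[0,0,0],[0,0,0],-1]]'
python3 - <<'E'
from h import *
where(); c=snap('side'); P=pts(c);Q=(P-o)@C*1e3
im=c['image'][:,:,::-1]; cv2.imwrite('pics/s7.png',cv2.resize(im[110:210,200:300],(600,600),interpolation=2))
k=(abs(Q[...,0]+44)<8)&(Q[...,2]>15)&(Q[...,2]<110)&(abs(Q[...,1])<80); q=Q[k]; q=q[np.argsort(q[:,1])]; print(q[::3].round().tolist())
E
```

```text
time: 21.25
ee_pos: [0.4866, 0.0735, 0.1497]
tcp_rot: [-180.0, 0.0, 33.3]
ft_force: [-0.8, -0.1, 0.5]
finger_gap: 0.009
grasp_force: 0.0
tcp in cradle mm [-52.9   8.9  47.9] force cradle [-0.4  0.4  0.9] turn [-2.000e-03  3.939e+00 -1.600e-02] 21.25 0.009
[[-41.0, -77.0, 15.0], [-39.0, -75.0, 16.0], [-43.0, -70.0, 17.0], [-45.0, -68.0, 19.0], [-47.0, -65.0, 18.0], [-42.0, -64.0, 25.0], [-46.0, -61.0, 21.0], [-48.0, -58.0, 21.0], [-39.0, -55.0, 24.0], [-46.0, -54.0, 19.0], [-40.0, -51.0, 22.0], [-47.0, -47.0, 21.0], [-48.0, -38.0, 38.0], [-43.0, -33.0, 39.0], [-38.0, -32.0, 18.0], [-42.0, -30.0, 44.0], [-40.0, -30.0, 29.0], [-47.0, -29.0, 34.0], [-42.0, -25.0, 43.0], [-49.0, -22.0, 36.0], [-46.0, -20.0, 37.0], [-48.0, -19.0, 49.0], [-41.0, -15.0, 46.0], [-50.0, -14.0, 46.0], [-50.0, -11.0, 15.0], [-44.0, -8.0, 44.0], [-42.0, -4.0, 43.0], [-39.0, -4.0, 46.0], [-44.0, -3.0, 80.0], [-51.0, -2.0, 75.0], [-36.0, -1.0, 80.0], [-46.0, -1.0, 65.0], [-48.0, -1.0, 77.0], [-44.0, -0.0, 41.0], [-48.0, 0.0, 68.0], [-50.0, 1.0, 54.0], [-51.0, 1.0, 18.0], [-48.0, 2.0, 56.0], [-46.0, 2.0, 42.0], [-43.0, 3.0, 62.0], [-50.0, 4.0, 75.0], [-45.0, 6.0, 79.0], [-47.0, 9.0, 79.0], [-51.0, 13.0, 67.0], [-44.0, 15.0, 82.0], [-48.0, 22.0, 74.0]]
```

View pics/s7.png

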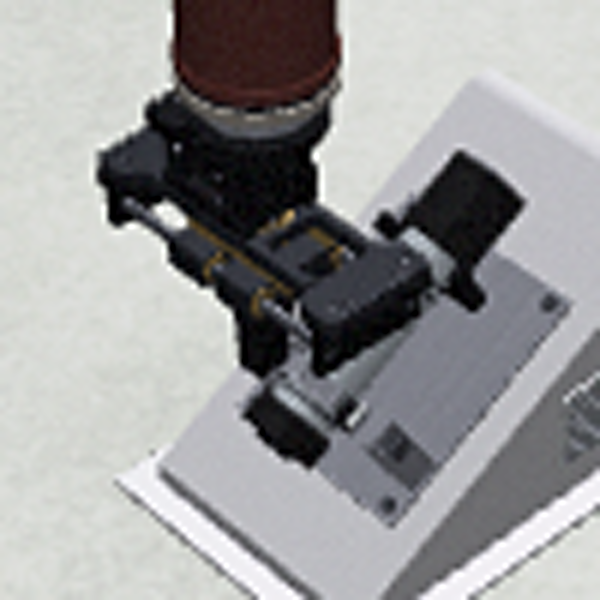

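The image shows the keeper nearly closed under the fingertips at (330,400), θ≈0.3. The fingers are about 18 mm wide, so I'll shift toward the free end and press.

```bash
python3 -m jog '[[[0,0,0],[-0.013,0.14,-0.02],-1],[[0,0,0],[-0.013,0.14,-0.02],-1],[[0,0,0],[0,0.145,0],-1],[[0,0,0],[0.026,0,0.043],-1],[[0,0,0],[0.026,0,0.043],-1],[[0,0,0],[0.026,0,0.043],-1],[[0,0,0],[0.026,0,0.043],-1],[[0,0,0],[0,0,0],-1]]'
python3 -c "
from h import *
where()"
python3 -m jog '[[[0,0,0],[0.026,0,0.043],-1],[[0,0,0],[0,0,0],-1],[[0,0,0],[0,0,0],-1]]'
python3 -c "
from h import *
where()"
```

```text
time: 22.1
ee_pos: [0.4981, 0.0622, 0.1451]
tcp_rot: [-180.0, -0.0, 33.4]
ft_force: [-0.1, -0.0, -0.1]
finger_gap: 0.008
grasp_force: 0.2
tcp in cradle mm [-52.5  -6.9  42.2] force cradle [-0.1  0.  -0. ] turn [-0.004  3.934 -0.004] 22.1 0.008
time: 22.4
ee_pos: [0.499, 0.0624, 0.1437]
tcp_rot: [-180.0, -0.1, 33.3]
ft_force: [-0.0, -0.5, 0.5]
finger_gap: 0.003
grasp_force: 0.6
tcp in cradle mm [-52.4  -7.2  40.6] force cradle [ 0.  -0.4  0.6] turn [-1.000e-03  3.932e+00 -7.000e-03] 22.4 0.003
```

```bash
python3 -m jog '[[[0,0,0],[0.026,0,0.043],-1],[[0,0,0],[0,0,0],-1]]'
python3 -c "
from h import *
where()"
python3 -m jog '[[[0,0,0],[0.026,0,0.043],-1],[[0,0,0],[0,0,0],-1]]'
python3 -c "
from h import *
where()"
python3 -m jog '[[[0,0,0],[0.026,0,0.043],-1],[[0,0,0],[0,0,0],-1]]'
python3 -c "
from h import *
where()"
```

```text
time: 22.6
ee_pos: [0.5, 0.0626, 0.1423]
tcp_rot: [180.0, -0.0, 33.3]
ft_force: [-2.1, -1.8, 5.5]
finger_gap: 0.006
grasp_force: 3.2
tcp in cradle mm [-52.4  -7.6  38.9] force cradle [ 0.6 -0.4  6.1] turn [ 0.004  3.933 -0.009] 22.6 0.006
time: 22.8
ee_pos: [0.5011, 0.0628, 0.1406]
tcp_rot: [180.0, -0.1, 33.3]
ft_force: [-1.2, -2.4, 4.4]
finger_gap: 0.006
grasp_force: 2.3
tcp in cradle mm [-52.4  -8.   36.9] force cradle [ 0.3 -1.4  5. ] turn [ 0.008  3.931 -0.01 ] 22.8 0.006
time: 23.0
ee_pos: [0.5016, 0.0644, 0.1383]
tcp_rot: [-180.0, -0.1, 33.3]
ft_force: [-1.0, 0.2, 0.0]
finger_gap: 0.002
grasp_force: 0.0
tcp in cradle mm [-52.5  -7.   34.2] force cradle [-0.6  0.7  0.4] turn [-3.000e-03  3.931e+00 -8.000e-03] 23.0 0.002
```

```bash
python3 -m jog '[[[0,0,0],[0.02,0,0.032],-1],[[0,0,0],[0,0,0],-1],[[0,0,0],[0,0,0],-1]]'
python3 -c "
from h import *
where()"
python3 -m jog '[[[0,0,0],[0.013,0,0.021],-1],[[0,0,0],[0,0,0],-1],[[0,0,0],[0,0,0],-1]]'
python3 -c "
from h import *
where()"
```

```text
time: 23.3
ee_pos: [0.5023, 0.0648, 0.1371]
tcp_rot: [-180.0, -0.1, 33.4]
ft_force: [-0.0, 0.3, -0.0]
finger_gap: 0.007
grasp_force: 0.2
tcp in cradle mm [-52.4  -7.   32.9] force cradle [ 0.1  0.3 -0.1] turn [-3.000e-03  3.932e+00 -6.000e-03] 23.3 0.007
time: 23.6
ee_pos: [0.5026, 0.065, 0.1365]
tcp_rot: [-180.0, -0.0, 33.4]
ft_force: [-2.5, -1.0, 3.6]
finger_gap: 0.003
grasp_force: 2.1
tcp in cradle mm [-52.4  -7.1  32.1] force cradle [-0.4  0.6  4.4] turn [-2.000e-03  3.933e+00 -7.000e-03] 23.6 0.003
```

One firmer press, then retreat and look.

```bash
python3 -m jog '[[[0,0,0],[0.013,0,0.021],-1],[[0,0,0],[0,0,0],-1],[[0,0,0],[0,0,0],-1]]'
python3 -c "
from h import *
where()"
python3 -m jog '[[[0,0,0],[-0.1,0,-0.2],-1],[[0,0,0],[-0.2,0,-0.6],-1],[[0,0,0],[-0.2,-0.5,-0.9],-1],[[0,0,0],[0,-0.9,-0.8],-1],[[0,0,0],[0,-0.9,-0.4],-1],[[0,0,0],[0,-0.9,0],-1],[[0,0,0],[0,-0.9,0],-1],[[0,0,0],[0,0,0],-1],[[0,0,0],[0,0,0],-1]]'
python3 - <<'E'
from h import *
where(); c=snap('side'); P=pts(c);Q=(P-o)@C*1e3
im=c['image'][:,:,::-1]; cv2.imwrite('pics/s8.png',cv2.resize(im[100:220,210:330],(600,600),interpolation=2))
k=(abs(Q[...,0]+44)<6)&(Q[...,2]>5)&(Q[...,2]<60)&(abs(Q[...,1])<60); q=Q[k]; q=q[np.argsort(q[:,1])]; print(q[::2].round().tolist())
g=c['image'].astype(int).sum(-1)
s=(abs(Q[...,1])<10)&(Q[...,2]>0)&(Q[...,2]<40)&(g<130)&(Q[...,0]>50)&(Q[...,0]<140); print(np.percentile(Q[s][:,0],[2,98]))
E
```

```text
time: 23.9
ee_pos: [0.5029, 0.065, 0.1361]
tcp_rot: [-180.0, -0.0, 33.3]
ft_force: [-5.4, -2.0, 8.7]
finger_gap: 0.003
grasp_force: 5.5
tcp in cradle mm [-52.4  -7.2  31.6] force cradle [-0.2  1.3 10.4] turn [-0.     3.936 -0.008] 23.9 0.003
time: 24.8
ee_pos: [0.3961, 0.1914, 0.2519]
tcp_rot: [180.0, -0.1, 33.4]
ft_force: [-0.1, 0.1, -1.1]
finger_gap: 0.003
grasp_force: 0.0
tcp in cradle mm [ -8.6 157.1 140.6] force cradle [-0.6  0.1 -0.9] turn [0.    3.927 0.006] 24.8 0.003
[[-39.0, -59.0, 21.0], [-46.0, -56.0, 22.0], [-39.0, -56.0, 25.0], [-40.0, -51.0, 22.0], [-48.0, -51.0, 18.0], [-47.0, -45.0, 19.0], [-39.0, -43.0, 18.0], [-44.0, -42.0, 17.0], [-41.0, -38.0, 15.0], [-43.0, -34.0, 13.0], [-45.0, -31.0, 13.0], [-50.0, -29.0, 21.0], [-42.0, -29.0, 24.0], [-47.0, -29.0, 15.0], [-47.0, -26.0, 20.0], [-44.0, -25.0, 22.0], [-39.0, -24.0, 28.0], [-41.0, -21.0, 29.0], [-46.0, -19.0, 27.0], [-48.0, -17.0, 29.0], [-43.0, -15.0, 25.0], [-45.0, -12.0, 24.0], [-50.0, -11.0, 24.0], [-40.0, -10.0, 29.0], [-47.0, -8.0, 23.0], [-42.0, -7.0, 30.0], [-39.0, -4.0, 28.0], [-49.0, -3.0, 29.0], [-46.0, -0.0, 28.0], [-41.0, 4.0, 29.0], [-48.0, 5.0, 26.0], [-43.0, 9.0, 28.0], [-40.0, 11.0, 29.0], [-45.0, 13.0, 26.0], [-47.0, 15.0, 28.0], [-49.0, 18.0, 29.0], [-46.0, 20.0, 29.0], [-43.0, 22.0, 29.0], [-45.0, 27.0, 27.0], [-48.0, 28.0, 22.0], [-47.0, 30.0, 28.0], [-44.0, 43.0, 13.0], [-41.0, 47.0, 11.0]]
[ 64.05270416 111.77867524]
```

View pics/s8.png

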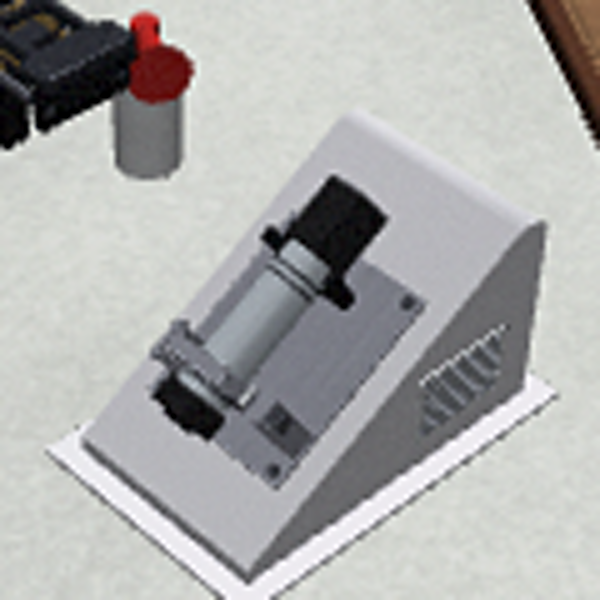

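The picture shows the keeper level across the tube at (205,365), its end under the roller at (240,398). The head bears on the upper saddle at (300,250), and the robot is clear. I'm handing the job in.

```bash
python3 -c "
from workcell import r
print(r.close_job())"
```

```text
the job is handed in; nothing more can be done
None
```

The torch is stowed lens uphill with its head hard against the upper saddle and the keeper snapped home in its catch; the job was handed in at about 25 s on the robot's clock, with the robot clear and the other things not touched.

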